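Slide a vial tray over the sill of a scan bay, under its gravity catch

ROBOT

A 6-joint arm with a two-finger parallel gripper is mounted at the origin on a cart in front of the work surface, level with it; the furniture and walls round the work are solid. World frame = base frame: x ahead of the robot, y to its left, z up, the work surface at z = 0. Lengths are in mm, angles in degrees, forces in N, time in s.
With the tool pointing down it reaches from about 350 to 850 mm from the base axis. Payload 8.1 kg.
Tool frame: the origin (TCP) lies midway between the tips of the shut fingers; the grasp point (between the pads) lies 19 mm behind it; z points along the fingers, y is the line along which they close (so a half turn about z gives the same grasp; the last joint's range is limited). The gripper opens to 85 mm and grips with 20 to 120 N. Pads are 22 mm wide; open, the fingers measure 114 mm over their backs; the gripper's body (76 mm by 85 mm) begins 54 mm behind the grasp point. The pads swing forward as they close: fully open they stand 13 mm farther back than shut.
Start: joints at [71.425, 7.471, 85.268, -0, 87.261, -4.893], TCP at [141.9, 582.984, 231.292] pointing down, gripper open.
Joint ranges: [-169.43, 169.43], [-51.17, 129.36], [1.28, 143.12], [-76.62, 256.62], [0, 156.53], [-152.29, 152.29]. Speed limits (degrees/s): [136.94, 136.94, 159.86, 180, 180, 180].

INTERFACE

Orientations are given as [roll, pitch, yaw] about the fixed x, y, z axes, in that order (R = Rz(yaw) Ry(pitch) Rx(roll)).
In Python, from bench import sense, snapshot, camera_params, hand_in, masks_of, pinpoint gives the robot as it stands.
- The arm moves only by the tool step_arm, never from a script. Its argument "targets" is a list of rows, each an object with "angular": the turn, a rotation vector about the tool's x, y, z scaled (see below), a list of three; "dp": the shift along the tool's x, y, z scaled (see below), a list of three; "fingers": the closure, from 0 (fully open) to 1 (shut). A call has exactly 8 rows; each row is the pose to reach, as a shift and turn from the pose commanded when the call began, along the tool's axes at that moment, turning the shorter way round; what a row does not reach only later rows make up. The controller multiplies each number of a shift by 0.2 m and each number of a turn by 180 degrees. A row lasts 1/8 s, in which the tool goes at most 62.5 mm and 10.7 degrees, less where a joint would pass 70% of its speed; a pose out of reach is approached as far as the arm can. A call with a number of a shift or a turn outside -1 to 1 is refused whole. A call with a gripper value outside its range is refused whole. The fingers move at their own pace and stop on an object; "newtons" is the grip in N (left out, the last holds). Time passes only in rows, so rows that repeat a pose let the fingers close, or fill a call up. It gives the time, the measured TCP pose, the force, the opening and the grip force at its end, in the units of the state.
- sense(): the state, without advancing time (a new reading comes with each control period).
- snapshot(name): name is "side" or "top"; returns the picture (480x640x3 uint8, blue, green, red); there is no depth.
- camera_params(name): a dict with "vfov" (degrees; the focal length in pixels is half the picture's height over the tangent of half this angle, whatever the lens; pixels are square), "cx", "cy" (the principal point, pixels), "R" (3x3) and "t" (3): a world point X has camera coordinates R X + t. Camera axes: x right, y down, z forward; pixel columns grow to the right and rows downward; lengths in mm; the calibration is good to about 2 mm. A picture is of the moment at which its call begins. camera_params takes no time and is no camera call.
- hand_in(): hands the job in; it is judged then, once.
Trained networks look in the newest picture that a camera, given by its name, has taken for a name from the list of things; names that differ only in an ending like _2 or _b are one class to them, and where a whole thing is asked for, a point or a joint stands for the part that bears it (a point fixed in the world has none). Each returns a list of dicts, best first, with "conf" (0 to 1); they miss things now and then, are a little off and sometimes report something else, mostly with a low value. They report only what shows in the picture. A call takes as long as a camera call.
- masks_of(camera, label): "pixels" (480x640 bool, what is visible of it) and "at" ([column, row] in pixels, amid what is visible of it).
- pinpoint(camera, label): "at" ([column, row] in pixels: a listed point, or the origin of a listed thing).
The state is a dict: "time": time; "joint_pos": joint angles; "qd": joint speeds; "joint_efforts": joint torques, N m; "tool_pos": TCP position; "tcp_rot": TCP orientation; "ft_force": force on the tool from outside, world axes, zero at the start; "wrist_torque": the same for the moment, N m; "finger_gap": finger opening in mm; "grip_force": force on a finger pad.
Only numpy, scipy, OpenCV 4.12 (cv2) and the standard library are available. Lean on these libraries where they do the work, as an engineer would, in place of code of your own. Each camera call takes 0.05 s, during which the arm holds its last target. There are 200 camera calls.

TASK

Load the tray of vials into the scan bay on the right. It is too full to be carried: take the leading handle, raise only that end a little, rest it on the bay's sill with the other end still on the bench, and let go. Then slide the tray on, pushing from its other end, over the sill and under the small hinged catch until it lies flat behind the sill and the catch has dropped behind it; let the tray itself lift the catch, keep your hand off it, and leave everything else on the bench where it is.

Things in the scene. Friction and masses are not known exactly. Their poses are not given: they have to be found in the camera images.
- bay: Fixed low fixture of grey and bare metal, 247 mm long, 250 mm wide. Origin: middle of the seat, at bench height; x = loading direction (roughly to the robot's right), y across, z up. Side cheeks 49 mm high stand 190 mm apart and flare to 224 mm apart at the entrance, x = -146 mm; between the flares, before the sill, is bare bench. A post 86 mm high at x = -133, y = +119 mm carries the catch.
- seat (a point): Middle of the seat, on the deck, 10 mm above the bench (bay origin + 10 mm; axes as the bay's). The deck reaches from the sill's inner edge at x = -82 mm to two end stops at x = +82 mm, which stand at y = 63 to 91 mm on either side; nothing stands between them, so the tray's handle passes.
- sill_edge (a point): Middle of the outer top edge of the white plastic sill that crosses the entrance: 15 mm above the bench, at x = -102 mm of the bay; axes as the bay's. The sill is 20 mm deep in x (to x = -82 mm), 190 mm wide, its edges rounded by 5 mm; the deck behind it lies 5 mm lower. The tray slides easily on sill and deck, less so on the bench.
- catch (a joint): Angle of the gravity catch: a steel blade (57 mm long, 8 mm wide, 60 g) hung on a pin at x = -133, y = +86, z = 76 mm of the bay, leaning inward and down at 45 degrees against a stop. 0 = at rest (dropped); grows as the tip swings up and inward, to 1.2 rad; gravity returns it. The tray's side flange lifts it from below as the tray comes in and carries it at 0.2 to 0.35 rad.
- catch_tip (a point): Centre of the catch's rounded tip (radius 4 mm); at rest 36 mm above the bench and at x = -93, y = +86 mm of the bay, so it hangs just behind the flange of a tray that is home.
- tray_mid (a point): Middle of the grey carrier tray, 16 mm above its underside. 156 mm long (x), 182 mm wide over its side flanges (y), 32 mm high, 70 mm with the carton of black-capped vials fixed in it; about 0.7 kg. Its x axis points to the leading end and lies along the bay's x axis when home; home it has 4 mm of play to each end and side.
- lead_bar (a point): Middle of the leading handle: a level steel bar of 10 mm diameter, straight for 74 mm along the tray's y axis, 40 mm out from the tray's end wall and 28 mm above the tray's underside, with a clear 35 mm gap between bar and wall. On the tray's x axis, 118 mm from its middle.
- tail_bar (a point): Middle of the same kind of handle at the trailing end, 118 mm behind the tray's middle. As the tray climbs over the sill its tail stays on the bench (the bar dips to about 20 mm over the bench), then, once its middle has passed the sill, the tray tips forward and the tail rises by up to 20 mm, and at the end of the way it drops behind the sill (bar at 38 mm).
- lead_foot (a point): Middle of the tray's lower leading edge, on the underside, 78 mm ahead of the middle.
- tail_foot (a point): Middle of the tray's lower trailing edge, on the underside, 78 mm behind the middle.
- forceps: Steel forceps 125 mm long lying near the front edge; a bystander. Origin under its centre.
- cryo_1: Small black-capped tube 17 mm wide, 28 mm high, standing near the front edge; a bystander. Origin under its centre.
- cryo_2: A second such tube beside it; a bystander. Origin under its centre.

How it is judged (in metres and radians):
On the way, in this order (a step that is already met when the one before it is completed fails the run):
1. the tray's leading edge rests on the sill, let go of, with its trailing edge still on the bench (x of lead_foot in the frame of bay between -0.1 and 0 m and height (world z) of lead_foot above 0.012 m and height (world z) of tail_foot below 0.006 m and contact force between the fingers and tray below 0.3 N), for 0.2 s.
2. the tray slides in over the sill with the catch riding on it (x of tray_mid in the frame of bay above -0.06 m and value of joint catch above 0.1 rad), for 0.1 s.
At the end, for the whole second after the job is handed in: The tray lies level on the deck (both lower edges within 2.5 mm of deck height, under 0.03 rad of tilt), within about 8 mm of the middle of the seat, between sill and end stops, at rest; the catch hangs down behind it (under 0.08 rad) (x of tray_mid in the frame of bay between -0.008 and 0.009 m and y of tray_mid in the frame of bay between -0.009 and 0.009 m and height (world z) of each of lead_foot, tail_foot below 0.0125 m and angle between tray_mid's own z axis and vertical below 0.03 rad and value of joint catch below 0.08 rad and linear speed of tray below 0.01 m/s); the robot touches nothing.
It fails at once if the whole tray is lifted clear (height (world z) of each of lead_foot, tail_foot above 0.03 m).
It fails at once if the robot lifts or presses the catch (contact force between any of the fingers, the arm and catch above 1 N).
It fails at once if the tray is tipped steeply (angle between tray_mid's own z axis and vertical above 0.5 rad).
It fails at once if a bystander is knocked away (distance of any of forceps, cryo_1, cryo_2 from where it was at the start of the episode above 0.03 m).
It also fails if it takes over 64 s, if anything falls off the work surface, if the arm or the gripper's body presses on something with over 40 N, if the wrist force passes 120 N, or if a joint passes its speed limit or range.

## Working session

There is one attempt and no reset: what is moved stays moved. The work goes in short steps, Python scripts to look and compute and a tool call to move; the robot and the scene stay as the last step left them, time stands still between calls to the robot, and variables do not carry over. Pictures are saved under pics/ and viewed, at most 10 in all, crops included, and the job is handed in when it is done.

Besides the shell and the picture viewer there is one more tool, called after "Request:" by a JSON object that holds its "method" and its "body". step_arm: Moves the arm, as the interface text tells. Its arguments: {"type":"object","properties":{"targets":{"type":"array","items":{"type":"object","properties":{"angular":{"type":"array","items":{"type":"number","minimum":-1,"maximum":1}},"dp":{"type":"array","items":{"type":"number","minimum":-1,"maximum":1}},"fingers":{"type":"number"}}}},"newtons":{"type":"number"}},"required":["targets"]}

```bash
mkdir -p pics
cat > h.py <<'E'
import numpy as np, cv2
from bench import *
from scipy.optimize import least_squares
def ray(cam,uv):
    p=camera_params(cam); f=240/np.tan(np.radians(p['vfov'])/2)
    R=np.array(p['R']);t=np.array(p['t'])
    d=R.T@np.array([(uv[0]-p['cx'])/f,(uv[1]-p['cy'])/f,1]); return -R.T@t,d
def atz(cam,uv,z):
    o,d=ray(cam,uv); return o+d*(z-o[2])/d[2]
def proj(cam,X):
    p=camera_params(cam); f=240/np.tan(np.radians(p['vfov'])/2)
    c=np.array(p['R'])@np.array(X)+np.array(p['t']); return np.array([p['cx']+f*c[0]/c[2],p['cy']+f*c[1]/c[2]])
def tri(a,b,ca='side',cb='top'):
    A=[];y=[]
    for c,u in((ca,a),(cb,b)):
        o,d=ray(c,u); d=d/np.linalg.norm(d);P=np.eye(3)-np.outer(d,d);A.append(P);y.append(P@o)
    return np.linalg.lstsq(np.vstack(A),np.hstack(y),rcond=None)[0]
def pts(names,cams=('top','side'),z={}):
    for c in cams: snapshot(c)
    for n in names:
        r={c:(pinpoint(c,n) or [None])[0] for c in cams}
        print(n,{c:(np.round(v['at']).tolist(),round(v['conf'],2)) if v else None for c,v in r.items()},
          {c:np.round(atz(c,v['at'],z[n])[:2]).tolist() for c,v in r.items() if v and n in z},
          np.round(tri(r['side']['at'],r['top']['at'])) if all(r.get(c) for c in('side','top')) else '')
Z=dict(bay=0,seat=10,sill_edge=15,catch_tip=36,tray_mid=16,lead_bar=28,tail_bar=28,lead_foot=0,tail_foot=0,forceps=0,cryo_1=0,cryo_2=0)
E
python3 - <<'E'
from h import *
for c in('top','side'):
    p=camera_params(c);print(c,p['vfov'],np.round(ray(c,(320,240)),2).tolist())
    cv2.imwrite(f'pics/{c}0.png',snapshot(c))
pts(list(Z),z=Z)
s=sense();print(s['tool_pos'],s['tcp_rot'],s['ft_force'],s['time'])
E
```

```text
top 44.60322532895731 [[426.58, 203.37, 1114.04], [0.03, -0.02, -1.0]]
side 48.22939106114874 [[164.07, -427.02, 583.12], [0.36, 0.72, -0.6]]
bay {'top': ([426.0, 199.0], 0.7), 'side': ([423.0, 344.0], 0.59)} {'top': [539.0, -22.0], 'side': [538.0, -15.0]} [537. -20.   5.]
seat {'top': ([425.0, 196.0], 0.76), 'side': ([423.0, 340.0], 0.78)} {'top': [544.0, -18.0], 'side': [537.0, -15.0]} [541. -16.  10.]
sill_edge {'top': ([370.0, 204.0], 0.92), 'side': ([386.0, 296.0], 0.93)} {'top': [527.0, 87.0], 'side': [535.0, 83.0]} [531.  85.  15.]
catch_tip {'top': ([373.0, 151.0], 0.58), 'side': ([433.0, 275.0], 0.54)} {'top': [624.0, 82.0], 'side': [614.0, 73.0]} [625.  82.  25.]
tray_mid {'top': ([274.0, 204.0], 0.56), 'side': ([364.0, 268.0], 0.64)} {'top': [527.0, 266.0], 'side': [536.0, 155.0]} [562. 255. -67.]
lead_bar {'top': ([338.0, 200.0], 0.66), 'side': ([364.0, 267.0], 0.67)} {'top': [533.0, 146.0], 'side': [531.0, 145.0]} [533. 147.  26.]
tail_bar {'top': ([209.0, 207.0], 0.81), 'side': ([299.0, 201.0], 0.63)} {'top': [519.0, 386.0], 'side': [519.0, 375.0]} [522. 387.  20.]
lead_foot {'top': ([320.0, 202.0], 0.88), 'side': ([346.0, 267.0], 0.9)} {'top': [531.0, 180.0], 'side': [522.0, 187.0]} [526. 182.   3.]
tail_foot {'top': ([236.0, 206.0], 0.59), 'side': ([311.0, 220.0], 0.76)} {'top': [525.0, 340.0], 'side': [528.0, 341.0]} [526. 339.   2.]
forceps {'top': ([252.0, 325.0], 0.7), 'side': ([197.0, 267.0], 0.53)} {'top': [298.0, 308.0], 'side': [292.0, 297.0]} [296. 309. -10.]
cryo_1 {'top': ([305.0, 323.0], 0.64), 'side': ([218.0, 297.0], 0.61)} {'top': [302.0, 208.0], 'side': [302.0, 211.0]} [302. 209.   2.]
cryo_2 {'top': ([305.0, 323.0], 0.64), 'side': ([218.0, 297.0], 0.61)} {'top': [302.0, 208.0], 'side': [302.0, 211.0]} [302. 209.   2.]
[141.87510488 582.97880505 231.27427079] [-1.79997665e+02 -8.90553919e-04  1.66317650e+02] [-0.00567607 -0.4142488  -0.6413085 ] 1.4
```

View pics/top0.png

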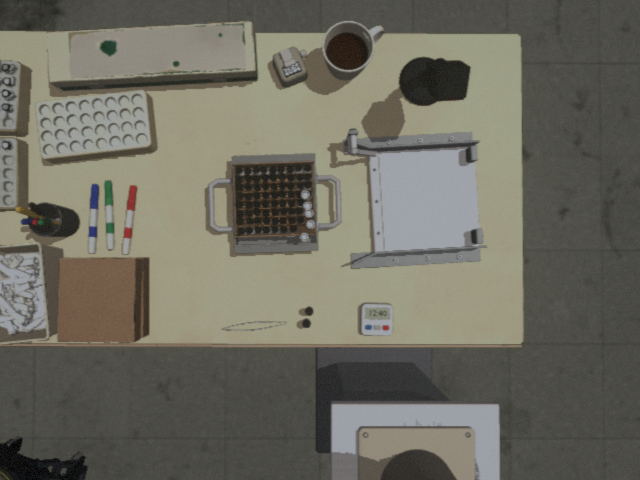

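View pics/side0.png

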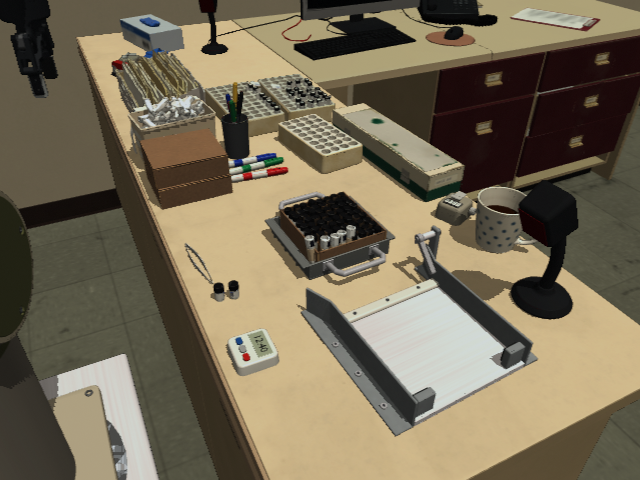

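The top view shows the tray at about (275,204) and the bay at about (425,200), with its entrance facing the tray. The catch post is at the far side, near (352,145). The tubes and forceps lie near the front edge. The networks' points agree with the pictures, except for tray_mid in the side view. Next I'll refine the yaw of the bay and tray.

Run:
```python
from h import *
im=snapshot('top')
# deck: bright bluish white
roi=np.zeros((480,640),np.uint8); b=im.astype(int)
m=((b[:,:,0]>b[:,:,2]-3)&(b.min(2)>150)); roi[140:265,360:490]=m[140:265,360:490]
n,l,st,_=cv2.connectedComponentsWithStats(roi); k=1+np.argmax(st[1:,4]); 
def box(mask,z):
    c=max(cv2.findContours(mask.astype(np.uint8),0,1)[0],key=cv2.contourArea)
    q=cv2.boxPoints(cv2.minAreaRect(c)); w=np.array([atz('top',p,z)[:2] for p in q]); print(np.round(q).tolist(),np.round(w).tolist(),'mid',w.mean(0).round(1))
    for i in range(4):
        d=w[(i+1)%4]-w[i]; print('  len',np.linalg.norm(d).round(1),'ang',np.degrees(np.arctan2(d[1],d[0])).round(1))
print(st[k]); box(l==k,10)
for z,lab in((28,'tray_mid'),(15,'bay')):
    r=masks_of('top',lab)
    if r: print(lab,r[0]['conf'],r[0]['at']); box(r[0]['pixels'],z)
```

```text
[ 371  150  108  101 9341]
[[370.0, 154.0], [474.0, 148.0], [480.0, 245.0], [376.0, 251.0]] [[623.0, 86.0], [636.0, -113.0], [451.0, -123.0], [439.0, 75.0]] mid [537.3 -18.8]
  len 199.0 ang -86.4
  len 185.0 ang -177.0
  len 198.0 ang 93.5
  len 184.7 ang 3.3
tray_mid 0.87 [275.4, 201.6]
[[207.0, 156.0], [340.0, 152.0], [343.0, 249.0], [210.0, 254.0]] [[614.0, 391.0], [624.0, 144.0], [441.0, 137.0], [432.0, 383.0]] mid [527.8 263.8]
  len 247.5 ang -87.8
  len 182.4 ang -178.0
  len 246.2 ang 92.1
  len 182.1 ang 2.4
bay 0.97 [422.1, 199.4]
[[343.0, 130.0], [476.0, 121.0], [484.0, 260.0], [351.0, 268.0]] [[668.0, 137.0], [685.0, -115.0], [422.0, -129.0], [406.0, 121.0]] mid [545.3   3.4]
  len 252.6 ang -86.2
  len 263.2 ang -176.9
  len 250.8 ang 93.6
  len 262.6 ang 3.5
```

Request:
{"method": "step_arm", "body": {"targets": [{"dp": [-0.5, -0.6, 0.1], "angular": [0, 0, -0.08], "fingers": 0.6}, {"dp": [-1, -1, 0.2], "angular": [0, 0, -0.08], "fingers": 0.6}, {"dp": [-1, -1, 0.3], "angular": [0, 0, -0.08], "fingers": 0.6}, {"dp": [-1, -1, 0.3], "angular": [0, 0, -0.08], "fingers": 0.6}, {"dp": [-1, -1, 0.3], "angular": [0, 0, -0.08], "fingers": 0.6}, {"dp": [-1, -1, 0.3], "angular": [0, 0, -0.08], "fingers": 0.6}, {"dp": [-1, -1, 0.3], "angular": [0, 0, -0.08], "fingers": 0.6}, {"dp": [-1, -1, 0.3], "angular": [0, 0, -0.08], "fingers": 0.6}], "newtons": 40}}

```text
time: 2.55
tool_pos: [288.6, 342.5, 171.9]
tcp_rot: [180.0, 0.0, -179.2]
ft_force: [-0.6, -0.3, 0.0]
finger_gap: 34.0
grip_force: 0.0
```

The bay yaw is about −86.5°, the seat is at about (538.5,−18.5) and the sill edge at (531,83). The lead bar is at (532.5,146) and the tray yaw is −87.9°. Next I'll move over the bar.

Request:
{"method": "step_arm", "body": {"targets": [{"dp": [-0.3, -0.3, 0], "angular": [0, 0, -0.007], "fingers": 0.6}, {"dp": [-0.6, -0.6, 0], "angular": [0, 0, -0.007], "fingers": 0.6}, {"dp": [-0.9, -0.9, 0.1], "angular": [0, 0, -0.007], "fingers": 0.6}, {"dp": [-1, -1, 0.2], "angular": [0, 0, -0.007], "fingers": 0.6}, {"dp": [-1, -1, 0.3], "angular": [0, 0, -0.007], "fingers": 0.6}, {"dp": [-1, -1, 0.3], "angular": [0, 0, -0.007], "fingers": 0.6}, {"dp": [-1, -1, 0.3], "angular": [0, 0, -0.007], "fingers": 0.6}, {"dp": [-1, -1, 0.3], "angular": [0, 0, -0.007], "fingers": 0.6}]}}

```text
time: 3.55
tool_pos: [491.6, 145.3, 112.6]
tcp_rot: [180.0, 0.1, -177.9]
ft_force: [-0.1, 0.5, 0.5]
finger_gap: 34.0
grip_force: 0.0
```

Request:
{"method": "step_arm", "body": {"targets": [{"dp": [-0.2, -0.004, 0.1], "fingers": 0.6}, {"dp": [-0.2, -0.004, 0.2], "fingers": 0.6}, {"dp": [-0.2, -0.004, 0.32], "fingers": 0.6}, {"dp": [-0.2, -0.004, 0.42], "fingers": 0.6}, {"dp": [-0.2, -0.004, 0.51], "fingers": 0.6}, {"dp": [-0.2, -0.004, 0.51], "fingers": 0.6}, {"dp": [-0.2, -0.004, 0.51], "fingers": 1}, {"dp": [-0.2, -0.004, 0.51], "fingers": 1}]}}

```text
validation failed for argument at $.ta...
```

Request:
{"method": "step_arm", "body": {"targets": [{"fingers": 1}, {"fingers": 1}, {"fingers": 1}, {"fingers": 1}, {"fingers": 1}, {"fingers": 1}, {"fingers": 1}, {"fingers": 1}]}}

```text
validation failed for argument at $.ta...
```

Request:
{"method": "step_arm", "body": {"targets": [{"dp": [-0.2, -0.004, 0.1], "angular": [0, 0, 0], "fingers": 0.6}, {"dp": [-0.2, -0.004, 0.2], "angular": [0, 0, 0], "fingers": 0.6}, {"dp": [-0.2, -0.004, 0.32], "angular": [0, 0, 0], "fingers": 0.6}, {"dp": [-0.2, -0.004, 0.42], "angular": [0, 0, 0], "fingers": 0.6}, {"dp": [-0.2, -0.004, 0.51], "angular": [0, 0, 0], "fingers": 0.6}, {"dp": [-0.2, -0.004, 0.51], "angular": [0, 0, 0], "fingers": 0.6}, {"dp": [-0.2, -0.004, 0.51], "angular": [0, 0, 0], "fingers": 1}, {"dp": [-0.2, -0.004, 0.51], "angular": [0, 0, 0], "fingers": 1}]}}

```text
time: 4.55
tool_pos: [532.3, 145.0, 10.6]
tcp_rot: [180.0, 0.1, -178.0]
ft_force: [-1.0, 2.8, 1.3]
finger_gap: 8.2
grip_force: 39.0
```

Request:
{"method": "step_arm", "body": {"targets": [{"dp": [0, 0, 0], "angular": [0, 0, 0], "fingers": 1}, {"dp": [0, 0, 0], "angular": [0, 0, 0], "fingers": 1}, {"dp": [0, 0, 0], "angular": [0, 0, 0], "fingers": 1}, {"dp": [0, 0, 0], "angular": [0, 0, 0], "fingers": 1}, {"dp": [0, 0, 0], "angular": [0, 0, 0], "fingers": 1}, {"dp": [0, 0, 0], "angular": [0, 0, 0], "fingers": 1}, {"dp": [0, 0, 0], "angular": [0, 0, 0], "fingers": 1}, {"dp": [0, 0, 0], "angular": [0, 0, 0], "fingers": 1}]}}

```text
time: 5.55
tool_pos: [532.3, 145.0, 10.5]
tcp_rot: [179.9, 0.1, -178.0]
ft_force: [-1.2, 4.9, 5.8]
finger_gap: 8.5
grip_force: 39.4
```

Request:
{"method": "step_arm", "body": {"targets": [{"dp": [0, 0, -0.05], "angular": [0, 0, 0], "fingers": 1}, {"dp": [0, 0, -0.1], "angular": [0, 0, 0], "fingers": 1}, {"dp": [0, 0, -0.14], "angular": [0, 0, 0], "fingers": 1}, {"dp": [0, -0.04, -0.15], "angular": [0, 0, 0], "fingers": 1}, {"dp": [0, -0.09, -0.15], "angular": [0, 0, -0.002], "fingers": 1}, {"dp": [0, -0.14, -0.15], "angular": [0, 0, -0.004], "fingers": 1}, {"dp": [0, -0.2, -0.15], "angular": [0, 0, -0.006], "fingers": 1}, {"dp": [0, -0.2, -0.15], "angular": [0, 0, -0.008], "fingers": 1}]}}

```text
time: 6.55
tool_pos: [532.9, 102.8, 39.2]
tcp_rot: [-179.9, -0.0, -176.6]
ft_force: [0.2, -2.5, -3.3]
finger_gap: 8.3
grip_force: 39.1
```

Run:
```python
from h import *
z=dict(Z,lead_foot=24,lead_bar=58,tail_foot=0,tail_bar=23)
pts(['lead_foot','tail_foot','tail_bar','sill_edge'],z=z)
cv2.imwrite('pics/s1.png',snapshot('side')); print(sense()['tool_pos'])
```

```text
lead_foot {'top': ([345.0, 201.0], 0.96), 'side': ([364.0, 272.0], 0.96)} {'top': [531.0, 134.0], 'side': [526.0, 138.0]} [528. 135.  26.]
tail_foot {'top': ([265.0, 207.0], 0.95), 'side': None} {'top': [522.0, 285.0]} 
tail_bar {'top': ([234.0, 208.0], 0.84), 'side': ([308.0, 216.0], 0.91)} {'top': [519.0, 340.0], 'side': [514.0, 326.0]} [521. 342.  12.]
sill_edge {'top': None, 'side': ([384.0, 296.0], 0.77)} {'side': [532.0, 83.0]} 
[532.82147807 104.62351783  39.31824063]
```

View pics/s1.png

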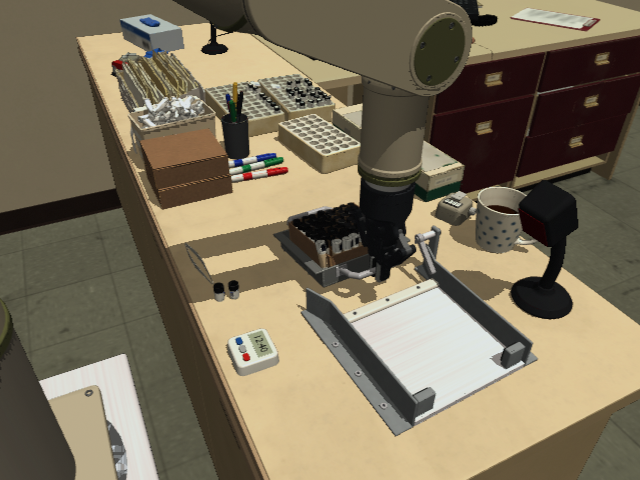

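The tray is held by its lead bar at about (375,272), with the tail on the bench. It needs another 72 mm, then I lower it.

Request:
{"method": "step_arm", "body": {"targets": [{"dp": [0, -0.05, 0], "angular": [0, 0, 0], "fingers": 1}, {"dp": [0, -0.1, 0], "angular": [0, 0, 0], "fingers": 1}, {"dp": [0.002, -0.15, 0], "angular": [0, 0, 0], "fingers": 1}, {"dp": [0.004, -0.2, 0], "angular": [0, 0, 0], "fingers": 1}, {"dp": [0.006, -0.25, 0], "angular": [0, 0, 0], "fingers": 1}, {"dp": [0.008, -0.3, 0], "angular": [0, 0, 0], "fingers": 1}, {"dp": [0.008, -0.36, 0], "angular": [0, 0, 0], "fingers": 1}, {"dp": [0.008, -0.36, 0], "angular": [0, 0, 0], "fingers": 1}]}}

```text
time: 8.1
tool_pos: [535.6, 31.0, 39.4]
tcp_rot: [-179.9, 0.0, -176.6]
ft_force: [0.8, -3.4, -3.0]
finger_gap: 8.3
grip_force: 39.2
```

Run:
```python
from h import *
z=dict(Z,lead_foot=24,tail_foot=0,tail_bar=22)
pts(['lead_foot','tail_foot','tail_bar','seat'],z=z)
s=sense();print(s['tool_pos'],s['ft_force'])
```

```text
lead_foot {'top': ([380.0, 198.0], 0.77), 'side': ([390.0, 299.0], 0.72)} {'top': [537.0, 68.0], 'side': [530.0, 65.0]} [536.  69.  19.]
tail_foot {'top': ([300.0, 211.0], 0.61), 'side': None} {'top': [515.0, 219.0]} 
tail_bar {'top': ([272.0, 208.0], 0.65), 'side': ([326.0, 238.0], 0.89)} {'top': [518.0, 269.0], 'side': [513.0, 250.0]} [521. 269.   6.]
seat {'top': ([274.0, 205.0], 0.43), 'side': ([423.0, 340.0], 0.67)} {'top': [525.0, 266.0], 'side': [536.0, -16.0]} [ 620.  219. -233.]
[535.59090121  32.65841465  39.37015531] [ 1.22834952 -1.46429107 -2.87660251]
```

Request:
{"method": "step_arm", "body": {"targets": [{"dp": [0, 0, 0.02], "angular": [0, 0, 0], "fingers": 1}, {"dp": [0, 0, 0.04], "angular": [0, 0, 0], "fingers": 1}, {"dp": [0, 0, 0.055], "angular": [0, 0, 0], "fingers": 1}, {"dp": [0, 0, 0.055], "angular": [0, 0, 0], "fingers": 0.6}, {"dp": [0, 0, 0.055], "angular": [0, 0, 0], "fingers": 0.6}, {"dp": [0, 0, 0.055], "angular": [0, 0, 0], "fingers": 0.6}, {"dp": [0, 0, 0.055], "angular": [0, 0, 0], "fingers": 0.6}, {"dp": [0, 0, 0.055], "angular": [0, 0, 0], "fingers": 0.6}]}}

```text
time: 9.6
tool_pos: [535.5, 32.6, 28.3]
tcp_rot: [180.0, 0.0, -176.6]
ft_force: [-0.5, -0.1, 0.6]
finger_gap: 33.8
grip_force: 0.0
```

Request:
{"method": "step_arm", "body": {"targets": [{"dp": [0, 0, -0.1], "angular": [0, 0, 0], "fingers": 0.6}, {"dp": [0, 0, -0.25], "angular": [0, 0, 0], "fingers": 0.6}, {"dp": [0, 0, -0.4], "angular": [0, 0, 0], "fingers": 0.6}, {"dp": [0, 0, -0.6], "angular": [0, 0, 0], "fingers": 0.6}, {"dp": [0, 0.2, -0.8], "angular": [0, 0, 0], "fingers": 0.6}, {"dp": [0, 0.4, -0.8], "angular": [0, 0, 0.05], "fingers": 0.6}, {"dp": [0, 0.7, -0.8], "angular": [0, 0, 0.1], "fingers": 0.6}, {"dp": [0, 1, -0.8], "angular": [0, 0, 0.15], "fingers": 0.6}]}}

```text
time: 10.6
tool_pos: [523.5, 233.7, 188.6]
tcp_rot: [180.0, 0.0, 156.1]
ft_force: [0.9, 0.6, 0.8]
finger_gap: 34.0
grip_force: 0.0
```

Run:
```python
from h import *
z=dict(Z,lead_foot=15,tail_foot=0,tail_bar=22,lead_bar=46)
pts(['lead_foot','lead_bar','tail_foot','tail_bar','sill_edge'],z=z)
cv2.imwrite('pics/s2.png',snapshot('side'))
s=sense();print(s['tool_pos'],s['ft_force'],s['time'])
```

```text
lead_foot {'top': ([380.0, 200.0], 0.91), 'side': ([388.0, 303.0], 0.78)} {'top': [535.0, 68.0], 'side': [528.0, 68.0]} [532.  69.  13.]
lead_bar {'top': ([401.0, 199.0], 0.6), 'side': ([408.0, 302.0], 0.7)} {'top': [534.0, 33.0], 'side': [537.0, 30.0]} [536.  31.  45.]
tail_foot {'top': ([300.0, 208.0], 0.58), 'side': None} {'top': [520.0, 219.0]} 
tail_bar {'top': ([272.0, 207.0], 0.82), 'side': ([386.0, 299.0], 0.74)} {'top': [521.0, 269.0], 'side': [527.0, 70.0]} [ 584.  247. -143.]
sill_edge {'top': ([371.0, 202.0], 0.76), 'side': ([386.0, 296.0], 0.82)} {'top': [530.0, 84.0], 'side': [534.0, 82.0]} [532.  83.  15.]
[523.78884162 231.43945918 188.35907858] [ 0.09580966 -0.14735864  0.41337467] 11.25
```

View pics/s2.png

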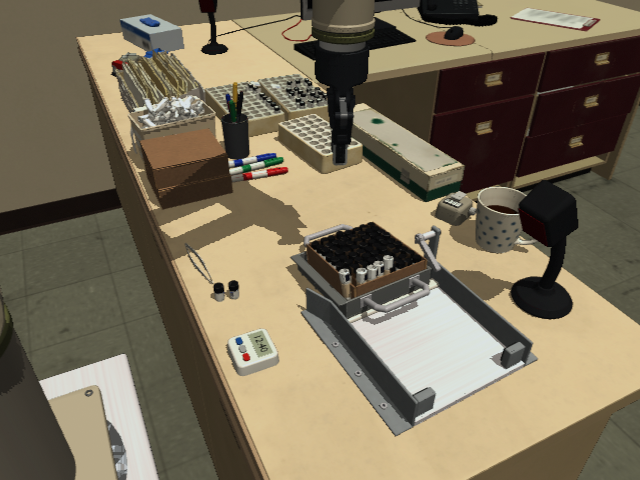

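The tray's front rests on the sill, seen at (388,303). It has been let go, sits on the bay axis and lines up with the bay. Now I'll go behind the tail bar with the hand turned 90°.

Request:
{"method": "step_arm", "body": {"targets": [{"dp": [0.06, 0.1, 0], "angular": [0, 0, 0.058], "fingers": 0.6}, {"dp": [0.12, 0.22, 0], "angular": [0, 0, 0.116], "fingers": 0.6}, {"dp": [0.18, 0.33, 0], "angular": [0, 0, 0.174], "fingers": 0.6}, {"dp": [0.18, 0.33, 0.05], "angular": [0, 0, 0.232], "fingers": 0.6}, {"dp": [0.18, 0.33, 0.15], "angular": [0, 0, 0.29], "fingers": 0.6}, {"dp": [0.18, 0.33, 0.3], "angular": [0, 0, 0.348], "fingers": 0.6}, {"dp": [0.18, 0.33, 0.4], "angular": [0, 0, 0.348], "fingers": 0.6}, {"dp": [0.18, 0.33, 0.4], "angular": [0, 0, 0.348], "fingers": 0.6}]}}

```text
time: 12.25
tool_pos: [515.7, 306.2, 106.2]
tcp_rot: [-179.8, 0.1, 94.0]
ft_force: [0.6, 0.3, 0.5]
finger_gap: 34.1
grip_force: 0.0
```

Request:
{"method": "step_arm", "body": {"targets": [{"dp": [0, 0.015, 0.12], "angular": [0, 0, 0], "fingers": 0.6}, {"dp": [0, 0.015, 0.24], "angular": [0, 0, 0], "fingers": 0.6}, {"dp": [0, 0.015, 0.36], "angular": [0, 0, 0], "fingers": 0.6}, {"dp": [0, 0.015, 0.45], "angular": [0, 0, 0], "fingers": 0.6}, {"dp": [0, 0.015, 0.505], "angular": [0, 0, 0.002], "fingers": 0.6}, {"dp": [0, 0.015, 0.505], "angular": [0, 0, 0.002], "fingers": 0.6}, {"dp": [0, 0.015, 0.505], "angular": [0, 0, 0.002], "fingers": 0.6}, {"dp": [-0.04, 0.015, 0.505], "angular": [0, 0, 0.002], "fingers": 0.6}]}}

```text
time: 13.25
tool_pos: [521.2, 299.7, 8.4]
tcp_rot: [179.9, -0.0, 93.5]
ft_force: [0.6, -0.5, 0.6]
finger_gap: 33.9
grip_force: 0.0
```

Request:
{"method": "step_arm", "body": {"targets": [{"dp": [-0.03, 0, 0], "angular": [0, 0, 0], "fingers": 0.6}, {"dp": [-0.06, 0, 0], "angular": [0, 0, 0], "fingers": 0.6}, {"dp": [-0.09, 0, 0], "angular": [0, 0, 0], "fingers": 0.6}, {"dp": [-0.12, 0, 0], "angular": [0, 0, 0], "fingers": 0.6}, {"dp": [-0.15, 0, 0], "angular": [0, 0, 0], "fingers": 0.6}, {"dp": [-0.18, 0, 0], "angular": [0, 0, 0], "fingers": 0.6}, {"dp": [-0.21, 0, 0], "angular": [0, 0, 0], "fingers": 0.6}, {"dp": [-0.24, 0, 0], "angular": [0, 0, 0], "fingers": 0.6}]}}

```text
time: 14.25
tool_pos: [523.4, 251.0, 7.3]
tcp_rot: [-180.0, -0.0, 93.4]
ft_force: [-0.6, 2.9, -1.4]
finger_gap: 34.1
grip_force: 1.7
```

Run:
```python
from h import *
z=dict(Z,tail_bar=22,lead_bar=48)
pts(['lead_bar','tail_bar','catch_tip'],z=z)
s=sense();print(s['tool_pos'],s['ft_force'],s['time'])
```

```text
lead_bar {'top': ([421.0, 197.0], 0.64), 'side': ([420.0, 311.0], 0.98)} {'top': [538.0, -4.0], 'side': [540.0, 4.0]} [536.  -2.  55.]
tail_bar {'top': ([420.0, 199.0], 0.44), 'side': ([334.0, 245.0], 0.91)} {'top': [536.0, -6.0], 'side': [517.0, 226.0]} [474.  42. 172.]
catch_tip {'top': ([383.0, 151.0], 0.55), 'side': ([441.0, 269.0], 0.85)} {'top': [625.0, 65.0], 'side': [634.0, 81.0]} [622.  67.  51.]
[523.44224106 251.29978789   7.35731141] [1.18255527 0.16595317 0.4348583 ] 14.65
```

Request:
{"method": "step_arm", "body": {"targets": [{"dp": [-0.045, 0, 0], "angular": [0, 0, 0], "fingers": 0.6}, {"dp": [-0.09, 0, 0], "angular": [0, 0, 0], "fingers": 0.6}, {"dp": [-0.135, 0, 0], "angular": [0, 0, 0], "fingers": 0.6}, {"dp": [-0.18, 0, 0], "angular": [0, 0, 0], "fingers": 0.6}, {"dp": [-0.225, 0, 0], "angular": [0, 0, 0], "fingers": 0.6}, {"dp": [-0.27, 0, 0], "angular": [0, 0, 0], "fingers": 0.6}, {"dp": [-0.315, 0, 0], "angular": [0, 0, 0], "fingers": 0.6}, {"dp": [-0.36, 0, 0], "angular": [0, 0, 0], "fingers": 0.6}]}}

```text
time: 15.65
tool_pos: [528.3, 179.6, 8.1]
tcp_rot: [179.9, -0.1, 93.4]
ft_force: [-1.1, 8.2, 3.2]
finger_gap: 34.2
grip_force: 4.1
```

Run:
```python
from h import *
z=dict(Z,tail_bar=25,lead_bar=45)
pts(['lead_bar','tail_bar','catch_tip','lead_foot'],z=z)
cv2.imwrite('pics/s3.png',snapshot('side'))
s=sense();print(s['tool_pos'],s['ft_force'],s['time'])
```

```text
lead_bar {'top': ([459.0, 193.0], 0.77), 'side': ([453.0, 326.0], 0.94)} {'top': [545.0, -75.0], 'side': [566.0, -38.0]} [540. -65.  81.]
tail_bar {'top': None, 'side': ([360.0, 266.0], 0.61)} {'side': [527.0, 153.0]} 
catch_tip {'top': ([382.0, 151.0], 0.5), 'side': ([457.0, 331.0], 0.58)} {'top': [624.0, 67.0], 'side': [572.0, -41.0]} [653.  47. -83.]
lead_foot {'top': ([439.0, 195.0], 0.67), 'side': ([431.0, 332.0], 0.73)} {'top': [546.0, -48.0], 'side': [563.0, -1.0]} [537. -36.  45.]
[527.48744349 179.45616781   7.12059772] [ 0.59744704 -0.38848177 -0.6771657 ] 16.2
```

View pics/s3.png

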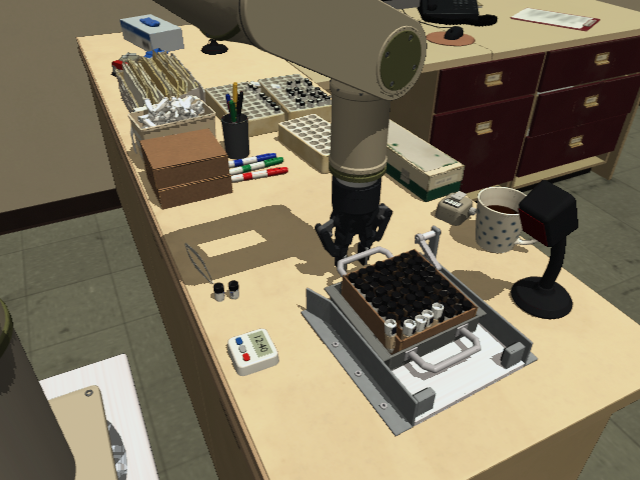

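The tray is in over the sill with its lead handle at about (450,358), and the catch is up near (428,245). I'll recompute the heights from the handle pixel, because the network's side point (453,326) looks off the bar.

Run:
```python
from h import *
print(tri((450,358),(459,193)).round())
for z in (20,35,50): print(z,proj('side',(540,-74,z)).round(),proj('side',(531,162,z)).round(),proj('top',(540,-74,z)).round())
```

```text
[542. -75.  30.]
20 [451. 363.] [359. 265.] [455. 197.]
35 [453. 355.] [360. 258.] [457. 196.]
50 [455. 348.] [360. 251.] [459. 196.]
```

The lead bar is at y≈−75, z≈30, so the tray has tipped forward and about 63 mm remain.

Request:
{"method": "step_arm", "body": {"targets": [{"dp": [-0.04, 0, 0], "angular": [0, 0, 0], "fingers": 0.6}, {"dp": [-0.08, 0, 0], "angular": [0, 0, 0], "fingers": 0.6}, {"dp": [-0.12, 0, 0], "angular": [0, 0, 0], "fingers": 0.6}, {"dp": [-0.16, 0, 0], "angular": [0, 0, 0], "fingers": 0.6}, {"dp": [-0.2, 0, 0], "angular": [0, 0, 0], "fingers": 0.6}, {"dp": [-0.23, 0, 0], "angular": [0, 0, 0], "fingers": 0.6}, {"dp": [-0.26, 0, 0], "angular": [0, 0, 0], "fingers": 0.6}, {"dp": [-0.28, 0, 0], "angular": [0, 0, 0], "fingers": 0.6}]}}

```text
time: 17.2
tool_pos: [530.9, 123.1, 7.1]
tcp_rot: [-180.0, 0.0, 93.4]
ft_force: [-0.5, 1.2, -0.2]
finger_gap: 34.0
grip_force: 0.7
```

Run:
```python
from h import *
z=dict(Z,lead_bar=38,tail_bar=44,tray_mid=26)
pts(['lead_bar','tail_bar','catch_tip'],z=z)
cv2.imwrite('pics/s4.png',cv2.resize(snapshot('side')[200:420,270:570],None,fx=2.6,fy=2.6))
s=sense();print(s['tool_pos'],s['ft_force'],s['time'])
```

```text
lead_bar {'top': ([488.0, 192.0], 0.67), 'side': ([486.0, 382.0], 0.87)} {'top': [547.0, -131.0], 'side': [549.0, -130.0]} [ 547. -131.   39.]
tail_bar {'top': None, 'side': ([378.0, 281.0], 0.58)} {'side': [522.0, 91.0]} 
catch_tip {'top': ([312.0, 310.0], 0.42), 'side': ([436.0, 269.0], 0.65)} {'top': [329.0, 196.0], 'side': [627.0, 83.0]} [442.  94. 142.]
[531.03205826 123.6428166    7.33196728] [-0.29182848 -0.84272945  1.72753771] 17.65
```

View pics/s4.png

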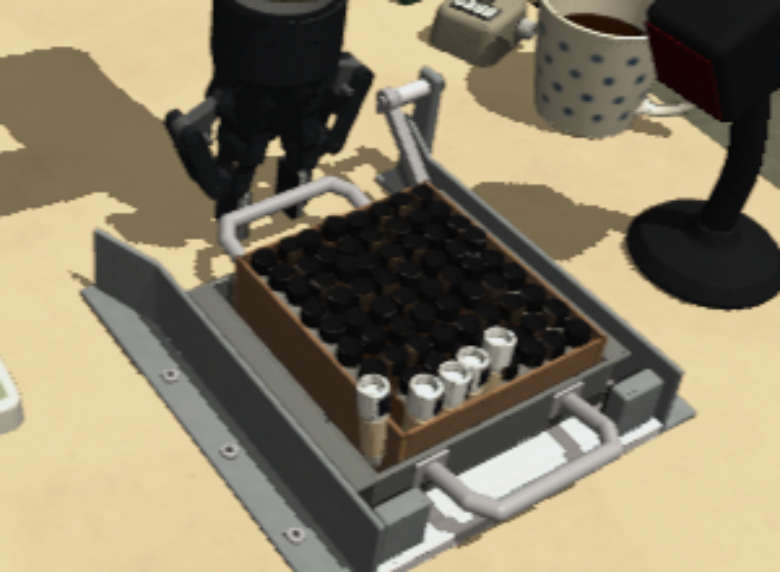

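The tray is nearly home: the lead bar is between the stops and the tail bar still sits a bit high. I'll push the last few millimetres slowly.

Request:
{"method": "step_arm", "body": {"targets": [{"dp": [-0.006, 0, 0], "angular": [0, 0, 0], "fingers": 0.6}, {"dp": [-0.012, 0, 0], "angular": [0, 0, 0], "fingers": 0.6}, {"dp": [-0.018, 0, 0], "angular": [0, 0, 0], "fingers": 0.6}, {"dp": [-0.024, 0, 0], "angular": [0, 0, 0], "fingers": 0.6}, {"dp": [-0.03, 0, 0], "angular": [0, 0, 0], "fingers": 0.6}, {"dp": [-0.036, 0, 0], "angular": [0, 0, 0], "fingers": 0.6}, {"dp": [-0.04, 0, 0], "angular": [0, 0, 0], "fingers": 0.6}, {"dp": [-0.04, 0, 0], "angular": [0, 0, 0], "fingers": 0.6}]}}

```text
time: 18.65
tool_pos: [531.5, 115.4, 7.3]
tcp_rot: [180.0, 0.0, 93.4]
ft_force: [-0.2, 1.7, 0.5]
finger_gap: 34.2
grip_force: 0.9
```

Run:
```python
from h import *
z=dict(Z,lead_bar=38,tail_bar=38,tray_mid=26)
pts(['lead_bar','tail_bar','catch_tip'],z=z)
cv2.imwrite('pics/s5.png',cv2.resize(snapshot('side')[200:420,270:570],None,fx=2.6,fy=2.6))
s=sense();print(s['tool_pos'],s['ft_force'],s['time'])
```

```text
lead_bar {'top': ([493.0, 194.0], 0.85), 'side': ([485.0, 387.0], 0.71)} {'top': [545.0, -140.0], 'side': [543.0, -135.0]} [ 543. -137.   41.]
tail_bar {'top': None, 'side': ([378.0, 280.0], 0.91)} {'side': [528.0, 98.0]} 
catch_tip {'top': None, 'side': ([433.0, 271.0], 0.78)} {'side': [620.0, 81.0]} 
[531.48231859 115.47773557   7.30290611] [-0.1340793   1.38418981 -0.4098866 ] 19.1
```

View pics/s5.png

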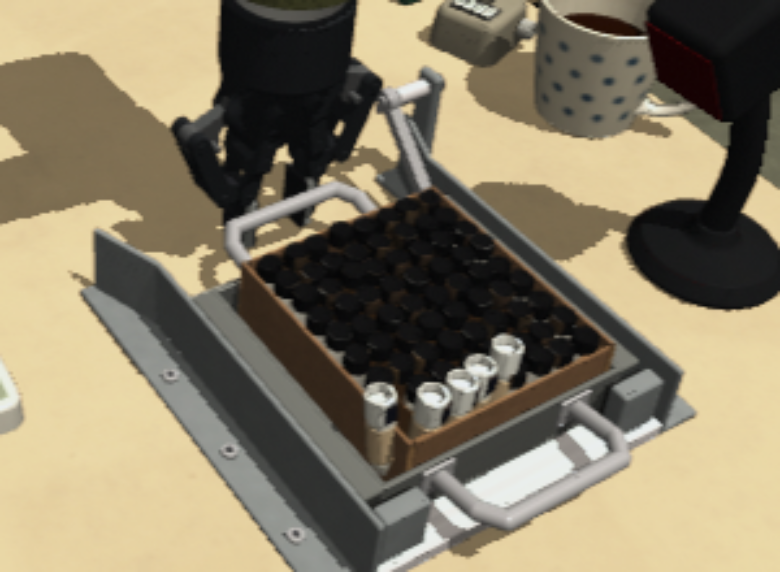

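Request:
{"method": "step_arm", "body": {"targets": [{"dp": [-0.004, 0, 0], "angular": [0, 0, 0], "fingers": 0.6}, {"dp": [-0.008, 0, 0], "angular": [0, 0, 0], "fingers": 0.6}, {"dp": [-0.012, 0, 0], "angular": [0, 0, 0], "fingers": 0.6}, {"dp": [-0.015, 0, 0], "angular": [0, 0, 0], "fingers": 0.6}, {"dp": [-0.015, 0, 0], "angular": [0, 0, 0], "fingers": 0.6}, {"dp": [-0.015, 0, 0], "angular": [0, 0, 0], "fingers": 0.6}, {"dp": [-0.015, 0, 0], "angular": [0, 0, 0], "fingers": 0.6}, {"dp": [-0.015, 0, 0], "angular": [0, 0, 0], "fingers": 0.6}]}}

```text
time: 20.1
tool_pos: [531.4, 113.4, 7.3]
tcp_rot: [-180.0, -0.1, 93.4]
ft_force: [-1.4, 7.0, 1.6]
finger_gap: 34.3
grip_force: 3.5
```

Request:
{"method": "step_arm", "body": {"targets": [{"dp": [-0.005, 0, 0], "angular": [0, 0, 0], "fingers": 0.6}, {"dp": [-0.01, 0, 0], "angular": [0, 0, 0], "fingers": 0.6}, {"dp": [-0.01, 0, 0], "angular": [0, 0, 0], "fingers": 0.6}, {"dp": [-0.01, 0, 0], "angular": [0, 0, 0], "fingers": 0.6}, {"dp": [-0.01, 0, 0], "angular": [0, 0, 0], "fingers": 0.6}, {"dp": [-0.01, 0, 0], "angular": [0, 0, 0], "fingers": 0.6}, {"dp": [-0.01, 0, 0], "angular": [0, 0, 0], "fingers": 0.6}, {"dp": [-0.01, 0, 0], "angular": [0, 0, 0], "fingers": 0.6}]}}

```text
time: 21.1
tool_pos: [531.4, 113.3, 7.3]
tcp_rot: [-180.0, -0.2, 93.4]
ft_force: [-1.7, 15.8, -0.5]
finger_gap: 34.1
grip_force: 8.2
```

The tray is firmly against the end stops. Now I'll back off and go up.

Request:
{"method": "step_arm", "body": {"targets": [{"dp": [0.08, 0, 0], "angular": [0, 0, 0], "fingers": 0.6}, {"dp": [0.2, 0, 0], "angular": [0, 0, 0], "fingers": 0.6}, {"dp": [0.4, 0, 0], "angular": [0, 0, 0], "fingers": 0.6}, {"dp": [0.6, 0, -0.1], "angular": [0, 0, 0], "fingers": 0.6}, {"dp": [0.8, 0, -0.3], "angular": [0, 0, 0], "fingers": 0.6}, {"dp": [1, 0, -0.6], "angular": [0, 0, 0], "fingers": 0.6}, {"dp": [1, 0, -0.9], "angular": [0, 0, 0], "fingers": 0.6}, {"dp": [1, 0, -0.9], "angular": [0, 0, 0], "fingers": 0.6}]}}

```text
time: 22.1
tool_pos: [522.9, 312.6, 194.3]
tcp_rot: [179.4, -0.2, 93.5]
ft_force: [0.4, -0.1, -0.4]
finger_gap: 34.0
grip_force: 0.0
```

Run:
```python
from h import *
z=dict(Z,lead_bar=38,tail_bar=38,tray_mid=26,lead_foot=10,tail_foot=10)
pts(['lead_bar','tail_bar','catch_tip'],z=z)
cv2.imwrite('pics/s6.png',cv2.resize(snapshot('side')[200:420,270:570],None,fx=2.6,fy=2.6))
cv2.imwrite('pics/t6.png',cv2.resize(snapshot('top')[110:280,320:520],None,fx=3.5,fy=3.5,interpolation=2))
s=sense();print(s['tool_pos'],s['ft_force'],s['time'])
```

```text
lead_bar {'top': ([494.0, 195.0], 0.75), 'side': ([489.0, 388.0], 0.97)} {'top': [542.0, -141.0], 'side': [545.0, -138.0]} [ 542. -140.   42.]
tail_bar {'top': ([363.0, 204.0], 0.8), 'side': ([376.0, 283.0], 0.85)} {'top': [526.0, 101.0], 'side': [521.0, 94.0]} [526. 100.  31.]
catch_tip {'top': ([376.0, 154.0], 0.51), 'side': ([434.0, 272.0], 0.64)} {'top': [619.0, 78.0], 'side': [619.0, 78.0]} [619.  77.  36.]
[519.40214972 309.75883686 186.07510049] [0.43021046 0.26528441 0.20038508] 22.6
```

View pics/s6.png

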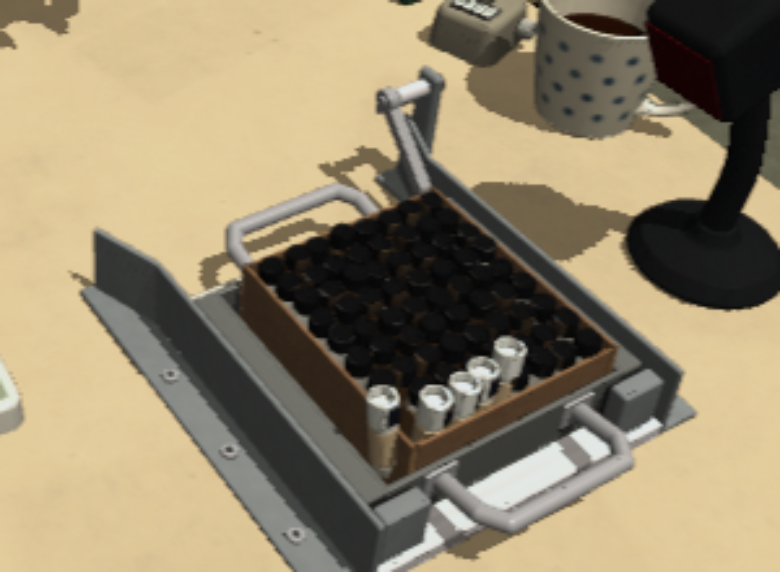

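View pics/t6.png

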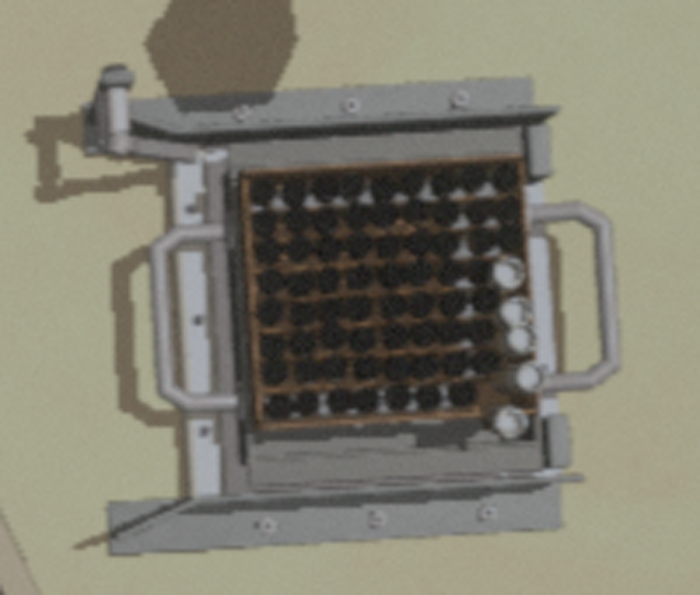

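The views show the tray against the end stops, with the white sill clear behind it. I still need to know whether the catch has dropped, so I'll compare it with the start pictures.

Run:
```python
from h import *
yaw=np.radians(-86.5);c,s=np.cos(yaw),np.sin(yaw)
W=lambda x,y,z:(538.5+c*x-s*y,-18.5+s*x+c*y,z)
for a in (0,.15,.25,.35):
    t=np.pi/4-a; X=W(-133+57*np.cos(t),86,76-57*np.sin(t)); print(a,[proj(k,X).round(1).tolist() for k in('top','side')])
a=cv2.imread('pics/top0.png');b=cv2.imread('pics/side0.png');d=cv2.imread('pics/s3.png')
T=snapshot('top');S=snapshot('side')
f=lambda i,x,y:cv2.resize(i[y:y+50,x:x+65],(390,300),interpolation=cv2.INTER_CUBIC)
cv2.imwrite('pics/cmp.png',np.vstack([np.hstack([f(a,340,125),f(T,340,125)]),np.hstack([f(b,405,225),f(S,405,225)])]))
```

```text
0 [[374.7, 153.8], [433.2, 271.9]]
0.15 [[378.2, 153.0], [436.0, 270.7]]
0.25 [[380.2, 152.5], [437.7, 269.5]]
0.35 [[382.0, 151.9], [439.3, 268.0]]
```

View pics/cmp.png

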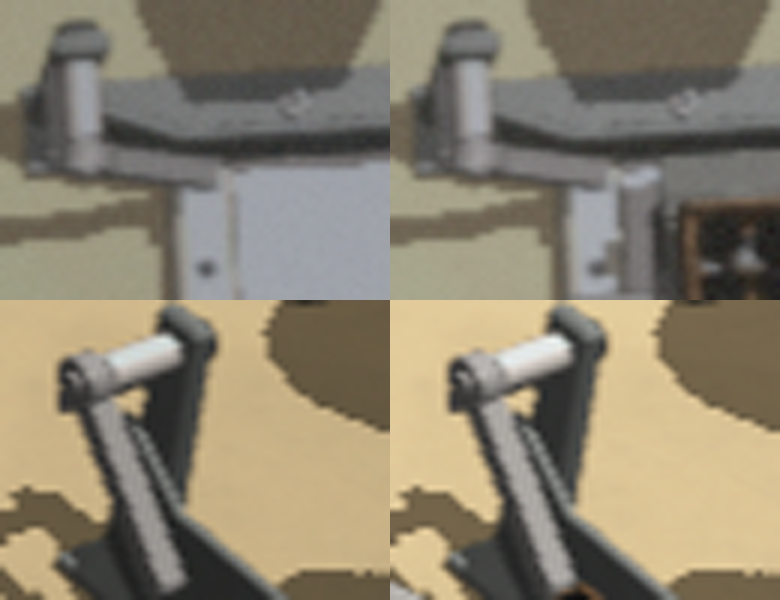

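The blade sits exactly where it was at the start in both views (tips at about (217,185) and (180,585) in the crops), so the catch has dropped.

```bash
python3 -c "
from bench import *
print(hand_in())"
```

```text
the job is handed in; nothing more can be done
None
```

I handed the job in, but no verdict came back: by the cameras and contact force, the tray is seated against the bay's end stops behind the sill, the catch has dropped behind it, and the arm is clear.

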